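Tip the doming block cups-up and lock it in its stall

ROBOT

A 7-joint arm with a two-finger parallel gripper is mounted at the origin on a cart in front of the work surface, level with it; the furniture and walls round the work are solid. World frame = base frame: x ahead of the robot, y to its left, z up, the work surface at z = 0. Lengths are in m, angles in rad, forces in N, time in s.
With the tool pointing down it reaches from about 0.35 to 0.9 m from the base axis. Payload 19.9 kg.
Tool frame: the origin (TCP) lies at the very end of the fingers, on their centre line; the grasp point (between the pads) lies 19 mm behind it; z points along the fingers, y is the line along which they close (so a half turn about z gives the same grasp; the last joint's range is limited). The gripper opens to 94 mm and grips with 3 to 60 N. Pads are 16 mm wide; open, the fingers measure 119 mm over their backs; the gripper's body (75 mm by 177 mm) begins 78 mm behind the grasp point.
Start: joints at [-1.246, 0.417, -0.01, 1.614, 0.005, 1.111, -0.053], TCP at [0.224, 0.583, 0.205] pointing down, gripper open.
Joint ranges: [-2.81, 2.81], [-0.39, 2.02], [-1.27, 1.25], [0.06, 2.57], [-1.19, 4.33], [0.19, 2], [-2.82, 2.82]. Speed limits (rad/s): [1.89, 1.89, 2.39, 2.39, 3.01, 3.01, 3.01].

INTERFACE

Orientations are given as a unit quaternion [x, y, z, w].
In Python, from rig import * gives the robot as it stands.
- The arm moves only by the shell command python3 -m pendant 'ROWS'. ROWS is JSON, a list of rows, each a list of 7 numbers: the shift along the tool's x, y, z in cm, then the turn, a rotation vector about the tool's x, y, z in rad, then the opening, from -1 (shut) to 1 (fully open). In form: [[tx, ty, tz, ax, ay, az, claw], ...]. A call has exactly 8 rows; each row shifts and turns the commanded pose from where the row before left it, along the tool's axes as they then stand; what a row does not reach is not made up. A row lasts 1/12 s, in which the tool goes at most 41.7 mm and 7.16 degrees, less where a joint would pass 70% of its speed; a pose out of reach is approached as far as the arm can. A call with a gripper value outside its range is refused whole. The fingers move at their own pace and stop on an object; the grip force is fixed at half the most. Time passes only in rows, so rows that do not move let the fingers close, or fill a call up. It gives the time, the measured TCP pose, the force, the opening and the grip force at its end, in the units of the state.
- get_state(): the state, without advancing time (a new reading comes with each control period).
- capture(name): name is "scene" or "side" or "wrist"; returns (picture, depth): 420x560x3 uint8, red, green, blue; 420x560 float32, m along the optical axis (not along the pixel's ray), 0 where there is no reading.
- get_calibration(name): a dict with "fx", "fy", "cx", "cy" (pixels), "k1" (the pictures are not rectified: a ray, as slopes to the right and down, at radius r is drawn at 1 + k1 r^2 times it, then the intrinsics apply), "R" (3x3) and "t" (3): a world point X has camera coordinates R X + t. Camera axes: x right, y down, z forward; pixel columns grow to the right and rows downward; lengths in m; the calibration is good to about 2 mm. A picture is of the moment at which its call begins: read the wrist's pose just before it. get_calibration takes no time and is no camera call; for the wrist camera it gives the pose at the moment of the call.
- job_done(): hands the job in; it is judged then, once.
The state is a dict: "clock": time; "q": joint angles; "dq": joint speeds; "joint_torque": joint torques, N m; "tcp_pos": TCP position; "orientation": TCP orientation; "ft_force": force on the tool from outside, world axes, zero at the start; "wrist_torque": the same for the moment, N m; "grip_width": opening from 0.0 (shut) to 1.0 (fully open); "finger_force": force on a finger pad.
Only numpy, scipy, OpenCV 4.12 (cv2) and the standard library are available. Lean on these libraries where they do the work, as an engineer would, in place of code of your own. Each camera call takes 0.05 s, during which the arm holds its last target. There are 200 camera calls.

TASK

The square doming block is lying on its side on the wooden doming board with its four cups towards the front of the board. Push it over, away from the front, so that it stands on the board with the cups facing up, then push it along the board until it is fully home against the back of the stall, and push the open brass keeper over so that it lies flat across the stall's mouth behind the block. Work with the fingertips only: do not lift or carry the block, and leave the tin, the jar and the scriber where they are.

Things in the scene. Friction and masses are not known exactly. Their poses are not given: they have to be found in the camera images.
- doming_block: Brass-coloured cube, 50 mm on each edge, about 0.6 kg, with four round cups sunk in one face. Origin at the centre of the face away from the cups; its z axis points from there to the cup face. It starts on its side with z level, pointing towards the front of the board (board -x), up to 0.35 rad askew. Wanted: z up.
- block_center (a point): Centre of the block, 25 mm inside every face. The block grips the board and the fingertips grip it, so a level push tends to slide it; a fingertip pressing near the top of the cup face and travelling in an arc, forward and up, tips it about its far lower edge. Past 45 degrees it falls over by itself onto its far side.
- board: Hardwood board fixed to the bench, 270 (its x) x 150 (y) x 14 mm; origin at the centre of its underside, x from its front to the stall at its far end, z up. Stall: dark wooden fences 22 mm high on top of the board; side fences with inner faces at y = +-27 mm, parallel from x = 45 mm on, flaring in front to 74 mm apart at x = 27 mm; back fence's inner face at x = 114 mm.
- seat (a point): Where the centre of the block lies when it is fully home: in the board's frame x = 89 mm, y = 0, z = 39 mm; 25 mm above the board's top. Axes parallel to the board's.
- keeper (a joint): Hinge of the brass keeper (strap 12 mm wide, 76 long, 3.5 thick, 35 g) on top of the right fence: board x = 54.5, y = -34, z = 40 mm, axis along board x. 0 = flat across the mouth, 3.5 mm behind a block that is home (it cannot close otherwise); 1.57 upright; 2.0 its stop. Starts open at 1.8 to 2.0, leaning out to the right; pushed past upright to the left it falls shut.
- keeper_end (a point): Rolled free end of the keeper (8 mm across), 76 mm from its hinge. When open it stands about 110 mm above the bench.
- wax_tin: Round white tin with a brown lid, 64 mm across, 20 mm high, loose on the bench left of the board; origin at the centre of its underside. To be left alone.
- jar_burs: Brown jar with a black cap, 40 mm across, 60 mm high, loose on the bench right of the board; origin at the centre of its underside. To be left alone.
- scriber: Scriber with a black handle, 140 mm long, 23 mm thick, loose on the bench right of the board's front; origin under its middle. To be left alone.
Things that resemble listed ones, but are neither listed nor needed, are in the scene too. Leave any blue or red look-alike of the doming_block alone.

How it is judged:
On the way, in this order (a step that is already met when the one before it is completed fails the run):
1. the block stands on the board, cups up, at rest (angle between doming_block's own z axis and vertical below 0.08 rad and linear speed of doming_block below 0.01 m/s and angular speed of doming_block below 0.1 rad/s and z of block_center in the frame of seat below 0.003 m), for 0.2 s.
2. the block is fully home in the stall, cups up, with the keeper still open (x of block_center in the frame of seat above -0.003 m and y of block_center in the frame of seat between -0.004 and 0.004 m and z of block_center in the frame of seat between -0.003 and 0.003 m and angle between doming_block's own z axis and vertical below 0.08 rad and value of joint keeper above 1.2 rad), for 0.2 s.
At the end, for the whole second after the job is handed in: The block is upright with its cups up (within 0.08 rad), its centre is within 3 mm of the seat lengthways and in height and within 4 mm sideways, it is at rest, and the keeper lies flat across the stall's mouth (joint below 0.06 rad) (all of step 1 and x of block_center in the frame of seat above -0.003 m and y of block_center in the frame of seat between -0.004 and 0.004 m and z of block_center in the frame of seat above -0.003 m and value of joint keeper below 0.06 rad and velocity of joint keeper below 0.1 rad/s); the robot touches nothing.
It fails at once if the block is lifted or carried (more than 6 mm higher than tipping it over needs) (height (world z) of block_center above 0.0554 m or ((angle between doming_block's own z axis and vertical between 1.47 and 1.67 rad or angle between doming_block's own z axis and vertical below 0.1 rad) and height (world z) of block_center above 0.0475 m)).
It fails at once if the tin, the jar or the scriber is moved (20 mm) or knocked over (distance of any of wax_tin, jar_burs, scriber from where it was at the start of the episode above 0.02 m or angle between any of wax_tin, jar_burs's own z axis and vertical above 0.4 rad).
It also fails if it takes over 72 s, if anything falls off the work surface, if the arm or the gripper's body presses on something with over 40 N, if the wrist force passes 120 N, or if a joint passes its speed limit or range.

## Working session

There is one attempt and no reset: what is moved stays moved. The work goes in short steps, Python scripts to look and compute and a shell command to move; the robot and the scene stay as the last step left them, time stands still between calls to the robot, and variables do not carry over. Pictures are saved under pics/ and viewed, at most 10 in all, crops included, and the job is handed in when it is done.

```bash
mkdir -p pics; ls
python3 - <<'E'
from rig import *
import cv2,numpy as np
s=get_state();print({k:np.round(v,3) for k,v in s.items()})
ims=[]
for n in("scene","side"):
    p,d=capture(n);np.savez(f"pics/{n}0.npz",p=p,d=d)
    c=get_calibration(n);print(n,c)
    cv2.imwrite(f"pics/{n}0.png",p[:,:,::-1])
E
```

```text
pics
{'clock': np.float64(0.0), 'q': array([-1.245,  0.418, -0.01 ,  1.614,  0.005,  1.111, -0.053]), 'dq': array([-0.001, -0.001, -0.   ,  0.002,  0.001, -0.001,  0.   ]), 'joint_torque': array([-2.0000e-03, -8.5125e+01,  6.3700e-01, -4.2599e+01, -4.9000e-02,
        1.9000e-02,  0.0000e+00]), 'tcp_pos': array([0.224, 0.583, 0.205]), 'orientation': array([ 0.182,  0.983, -0.001, -0.   ]), 'ft_force': array([-0.157, -0.307,  0.566]), 'wrist_torque': array([-0.027, -0.005, -0.048]), 'finger_force': np.float64(0.0), 'grip_width': np.float64(0.998)}
scene {'fx': 400.7935693193469, 'fy': 400.7935693193469, 'cx': 276.7589316151226, 'cy': 209.9894013721134, 'k1': 0.03814813584867166, 'R': array([[-0.87127116, -0.49063868, -0.01265891],
       [-0.29578018,  0.54547649, -0.7841999 ],
       [ 0.39166394, -0.6795065 , -0.62037914]]), 't': array([0.27899226, 0.36462827, 0.4767659 ])}
side {'fx': 509.17096894157163, 'fy': 509.17096894157163, 'cx': 280.3241202070515, 'cy': 212.83108322078783, 'k1': 0.022172201948032738, 'R': array([[ 0.98263805, -0.18515706, -0.01180376],
       [-0.11271011, -0.5452017 , -0.8306934 ],
       [ 0.14737332,  0.81760135, -0.55660501]]), 't': array([-0.53372409, -0.0630569 ,  1.2571849 ])}
```

View pics/scene0.png

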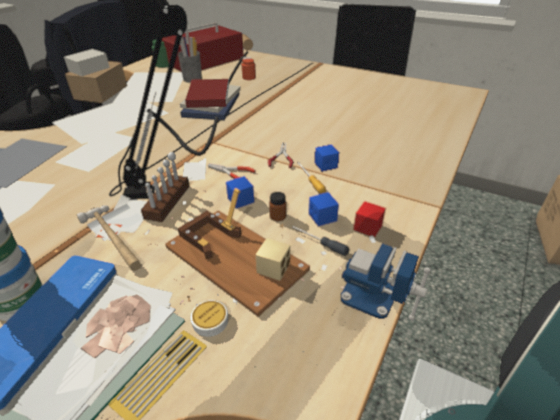

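View pics/side0.png

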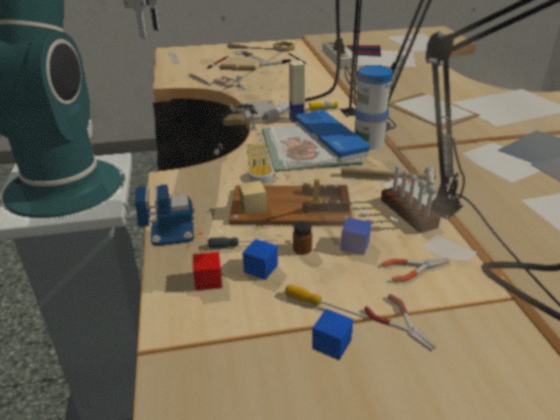

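The scene view shows the board with corners near (166,245), (212,212), (308,267) and (263,309). The block is at (273,257) with its cups to the lower right. The keeper stands at (235,210), the jar at (278,206), the tin at (210,317) and the scriber at (320,242). The side view shows the block at (254,198) and the keeper near (318,190).

```bash
cat > h.py <<'E'
import numpy as np,cv2
from rig import *
def rays(c,uv):
    uv=np.asarray(uv,float).reshape(-1,1,2);k=np.array([[c['fx'],0,c['cx']],[0,c['fy'],c['cy']],[0,0,1]])
    n=cv2.undistortPoints(uv,k,np.array([c['k1'],0,0,0,0.])).reshape(-1,2)
    return np.c_[n,np.ones(len(n))]
def cloud(c,d):
    v,u=np.indices(d.shape);r=rays(c,np.c_[u.ravel(),v.ravel()])
    X=(r*d.reshape(-1,1)-c['t'])@np.asarray(c['R'])
    X[d.ravel()==0]=np.nan
    return X.reshape(d.shape+(3,))
def onplane(c,uv,z):
    R=np.asarray(c['R']);o=-R.T@c['t'];w=rays(c,uv)@R
    return o+w*((z-o[2])/w[:,2])[:,None]
E
python3 - <<'E'
from h import *
for n,roi in(("scene",(155,185,325,320)),("side",(215,165,370,235))):
    f=np.load(f"pics/{n}0.npz");p,d=f['p'],f['d'];c=get_calibration(n)
    X=cloud(c,d);x0,y0,x1,y1=roi
    m=np.zeros(d.shape,bool);m[y0:y1,x0:x1]=1
    hsv=cv2.cvtColor(p,cv2.COLOR_RGB2HSV).astype(int)
    for q in([(190,255),(240,280),(290,265),(262,250)] if n=="scene" else [(300,215),(240,215),(254,190),(254,205)]): print(q,hsv[q[1],q[0]],X[q[1],q[0]].round(3))
    br=m&(hsv[...,0]<15)&(hsv[...,1]>110)&(hsv[...,2]<190)
    br=cv2.morphologyEx(br.astype(np.uint8),cv2.MORPH_OPEN,np.ones((3,3)))
    k,l,st,_=cv2.connectedComponentsWithStats(br);i=1+st[1:,4].argmax();br=l==i
    z=X[...,2]
    b=br&(abs(z-.014)<.006)
    v,u=np.nonzero(b);P=onplane(c,np.c_[u,v],.014)[:,:2]
    r=cv2.minAreaRect(P.astype(np.float32)*1000);print(n,b.sum(),r,cv2.boxPoints(r).round(1).tolist(), 'zmed',np.nanmedian(z[b]))
    hi=m&(z>.035)&(z<.08);v,u=np.nonzero(hi)
    print('hi',hi.sum())
    bl=m&(z>.055)&(z<.075)&(hsv[...,2]>120);top=X[bl];print('top',len(top),np.nanmean(top,0),cv2.minAreaRect(top[:,:2].astype(np.float32)*1000))
    kp=m&(z>.075);print('keeper',kp.sum(),X[kp].min(0) if kp.any() else'',X[kp].max(0) if kp.any() else '')
    s=cv2.resize(p[y0:y1,x0:x1],None,fx=3.5,fy=3.5,interpolation=cv2.INTER_CUBIC)
    cv2.imwrite(f"pics/{n}1.png",s[:,:,::-1])
E
```

```text
(190, 255) [ 14 143 162] [ 0.607 -0.153  0.014]
(240, 280) [ 13 140 159] [ 0.481 -0.145  0.016]
(290, 265) [ 13 138 100] [ 0.417 -0.224  0.015]
(262, 250) [ 24  72 238] [ 0.458 -0.19   0.066]
scene 5245 ((526.7911987304688, -195.65802001953125), (150.9840850830078, 270.762939453125), 77.6771011352539) [[378.3999938964844, -240.5], [642.9000244140625, -298.29998779296875], [675.2000122070312, -150.8000030517578], [410.6000061035156, -93.0]] zmed 0.014406238283060781
hi 2416
top 693 [ 0.45478087 -0.20709263  0.06379345] ((577.046875, -296.0140075683594), (184.3352508544922, 369.87457275390625), 76.49606323242188)
keeper 109 [ 0.56229091 -0.27681117  0.07564073] [ 0.57676297 -0.25540398  0.11567653]
(300, 215) [ 13 154 126] [ 0.538 -0.259  0.016]
(240, 215) [ 15 167 122] [ 0.409 -0.235  0.017]
(254, 190) [ 21  99 183] [ 0.445 -0.218  0.067]
(254, 205) [ 21  92 100] [ 0.442 -0.23   0.036]
side 131 ((540.7254638671875, -258.92913818359375), (31.352535247802734, 67.77686309814453), 83.14279174804688) [[505.20001220703125, -270.3999938964844], [572.5, -278.5], [576.2000122070312, -247.39999389648438], [509.0, -239.3000030517578]] zmed 0.015486682190082743
hi 1729
top 319 [ 0.44291511 -0.20718999  0.06477952] ((442.4068298339844, -203.8480987548828), (50.572566986083984, 53.203041076660156), 5.28873872756958)
keeper 66 [ 0.56244399 -0.28259195  0.07626273] [ 0.5766351  -0.26045084  0.11584061]
```

View pics/scene1.png

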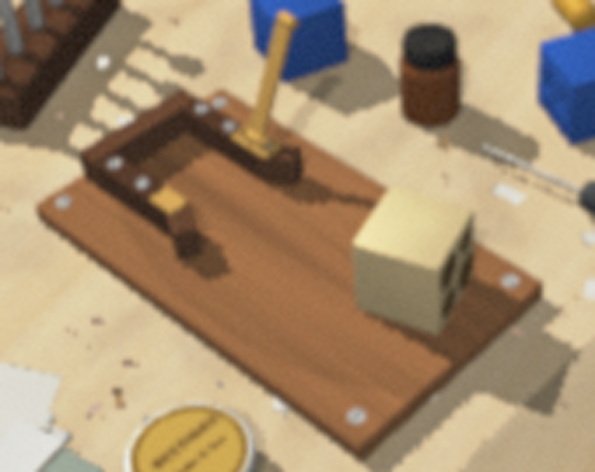

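The enlarged scene view shows the block's top corners at about (355,240), (395,187), (473,213) and (435,255), with the cup face to the right. The keeper runs from (257,145) to (285,15) and the stall opens towards the block.

Run:
```python
from h import *
c=get_calibration("scene")
q=np.array([(355,240),(395,187),(473,213),(435,255)])/3.5+[155,185]
P=onplane(c,q,.064);print(P.round(4),P.mean(0))
for i in range(4):
    e=P[(i+1)%4]-P[i];print(np.hypot(*e[:2]).round(4),np.degrees(np.arctan2(e[1],e[0])).round(1))
for n in("scene","side"):
    f=np.load(f"pics/{n}0.npz");X=cloud(get_calibration(n),f['d'])
    m=(abs(X[...,2]-.064)<.004)&(np.hypot(X[...,0]-.448,X[...,1]+.205)<.05)
    m=cv2.morphologyEx(m.astype(np.uint8),cv2.MORPH_OPEN,np.ones((3,3)))>0
    v,u=np.nonzero(m);T=onplane(get_calibration(n),np.c_[u,v],.064)
    print(n,m.sum(),X[m].mean(0),cv2.minAreaRect(T[:,:2].astype(np.float32)*1000))
```

```text
[[ 0.4627 -0.1782  0.064 ]
 [ 0.4651 -0.224   0.064 ]
 [ 0.4178 -0.2262  0.064 ]
 [ 0.4203 -0.1888  0.064 ]] [ 0.44145473 -0.20429824  0.064     ]
0.0458 -87.0
0.0474 -177.3
0.0375 86.1
0.0437 14.0
scene 554 [ 0.44078134 -0.20045475  0.06432971] ((441.18463134765625, -201.24937438964844), (51.40870666503906, 54.888771057128906), 6.264329433441162)
side 302 [ 0.44255579 -0.20686312  0.06502496] ((441.91754150390625, -204.64891052246094), (50.79376220703125, 57.294944763183594), 5.148013114929199)
```

```bash
cat >> h.py <<'E'
from scipy.spatial.transform import Rotation as Ro
YB=-.2155;CB=np.array([.527,-.196]);RB=np.array([[np.cos(YB),-np.sin(YB)],[np.sin(YB),np.cos(YB)]])
def b2w(x,y): return CB+RB@[x,y]
def w2b(p): return RB.T@(np.asarray(p)[:2]-CB)
def to(target,st=None):
    s=st or get_state();R=Ro.from_quat(s['orientation']).as_matrix()
    return 100*R.T@(np.asarray(target)-s['tcp_pos'])
def yaw(): # heading of -tool x
    R=Ro.from_quat(get_state()['orientation']).as_matrix();return np.arctan2(-R[1,0],-R[0,0])
E
python3 - <<'E'
from h import *
for n in("scene","side"):
    f=np.load(f"pics/{n}0.npz");X=cloud(get_calibration(n),f['d']);P=X.reshape(-1,3)
    for nm,lo,hi in(("vise",(.2,-.33),(.4,-.1)),("path",(.25,-.1),(.55,.65)),("all>0.1",(.3,-.5),(.75,0))):
        k=(P[:,2]>.02)&(P[:,2]<.6)&(P[:,0]>lo[0])&(P[:,0]<hi[0])&(P[:,1]>lo[1])&(P[:,1]<hi[1])
        if nm!="vise":k&=P[:,2]>.1
        Q=P[k];print(n,nm,len(Q),Q.min(0).round(3) if len(Q) else'',Q.max(0).round(3) if len(Q) else '')
print(yaw(),w2b((.4415,-.203)))
E
```

```text
scene vise 2885 [ 0.2   -0.324  0.02 ] [ 0.393 -0.201  0.105]
scene path 0  
scene all>0.1 697 [ 0.562 -0.391  0.1  ] [ 0.75  -0.267  0.417]
side vise 2128 [ 0.2  -0.33  0.02] [ 0.393 -0.212  0.106]
side path 59 [0.25  0.618 0.207] [0.256 0.646 0.3  ]
side all>0.1 631 [ 0.562 -0.39   0.101] [ 0.75  -0.271  0.417]
-0.36674204733889376 [-0.0820255  -0.02512106]
```

```bash
python3 - <<'E'
from h import *
P=np.concatenate([cloud(get_calibration(n),np.load(f"pics/{n}0.npz")['d']).reshape(-1,3) for n in("scene","side")])
P=P[(P[:,2]>.025)&(P[:,2]<.15)]
for x in np.arange(.26,.42,.02):
    k=(P[:,0]>x)&(P[:,0]<x+.02)&(P[:,1]>-.4)&(P[:,1]<-.1);Q=P[k]
    print(x.round(2),k.sum(),Q.min(0).round(3) if len(Q) else'',Q.max(0).round(3) if len(Q) else'')
print(to([.42,.2,.2]))
E
python3 -m pendant '[[0,0,0,0,0,-0.115,0.0],[0,0,0,0,0,-0.115,-0.3],[0,0,0,0,0,-0.115,-0.4],[0,0,0,0,0,-0.109,-0.4],[-2,-3.5,0,0,0,0,-0.4],[-2,-3.5,0,0,0,0,-0.4],[-2,-3.5,0,0,0,0,-0.4],[-2,-3.5,0,0,0,0,-0.4]]'
```

```text
0.26 796 [ 0.26  -0.282  0.025] [ 0.28  -0.206  0.105]
0.28 716 [ 0.28  -0.283  0.025] [ 0.3   -0.206  0.082]
0.3 365 [ 0.3   -0.4    0.025] [ 0.32  -0.209  0.081]
0.32 123 [ 0.32  -0.4    0.025] [ 0.34  -0.315  0.054]
0.34 78 [ 0.34  -0.4    0.025] [ 0.358 -0.316  0.054]
0.36 1 [ 0.365 -0.319  0.025] [ 0.365 -0.319  0.025]
0.38 3 [ 0.399 -0.4    0.028] [ 0.4   -0.398  0.04 ]
0.4 485 [ 0.4   -0.4    0.025] [ 0.42  -0.177  0.067]
[-32.03131239 -28.73551531   0.52351916]
clock: 0.77
tcp_pos: [0.3166, 0.4491, 0.2051]
orientation: [-0.044, 0.999, -0.0, -0.0]
ft_force: [0.9, 0.4, 0.1]
grip_width: 0.473
finger_force: 0.0
```

```bash
python3 -m pendant '[[-0.5,-4,0,0,0,0,-0.4],[-0.5,-4,0,0,0,0,-0.4],[-0.5,-4,0,0,0,0,-0.4],[-0.5,-4,0,0,0,0,-0.4],[-0.5,-4,0,0,0,0,-0.4],[-0.5,-4,0,0,0,0,-0.4],[-0.5,-4,0,0,0,0,-0.4],[-0.5,-4,0,0,0,0,-0.4]]'
python3 -m pendant '[[0.3,-4,0,0,0,0,-0.4],[0.3,-4,0,0,0,0,-0.4],[0.3,-4,0,0,0,0,-0.4],[0.4,-4,0,0,0,0,-0.4],[0.4,-4,0,0,0,0,-0.4],[0.4,-4,0,0,0,0,-0.4],[0.4,-4,0,0,0,0,-0.4],[0.4,-2,0,0,0,0,-0.4]]'
python3 -c "
from h import *
print(to([.385,-.208,.1]),yaw(),get_state()['q'])"
```

```text
clock: 1.43
tcp_pos: [0.3835, 0.1337, 0.2055]
orientation: [-0.044, 0.999, 0.0, -0.0]
ft_force: [0.9, -0.3, -0.3]
grip_width: 0.298
finger_force: 0.0
clock: 2.1
tcp_pos: [0.3803, -0.1698, 0.2057]
orientation: [-0.042, 0.999, -0.0, 0.0]
ft_force: [-0.8, 0.3, 0.8]
grip_width: 0.298
finger_force: 0.0
[-0.13920411 -3.83802479 10.57745748] 0.08398734403578773 [-0.2288926   0.02547246  0.58898307  2.11469187 -0.01612336  1.00481915
  2.02335723]
```

```bash
python3 -m pendant '[[-0.1,-3,0,0,0,0,-0.4],[0,-0.8,2.5,0,0,0,-0.4],[0,0,2.5,0,0,0,-0.4],[0,0,2.5,0,0,0,-0.4],[0,0,2.5,0,0,0,-0.4],[0,0,2.5,0,0,0,-0.4],[0,0,2.3,0,0,0,-0.4],[0,0,0,0,0,0,-0.4]]'
python3 -m pendant '[[-0.5,0,0,0,0,0,-0.4],[-0.5,0,0,0,0,0,-0.4],[-0.3,0,0,0,0,0,-0.4],[-0.2,0,0,0,0,0,-0.4],[-0.2,0,0,0,0,0,-0.4],[-0.2,0,0,0,0,0,-0.4],[0,0,0,0,0,0,-0.4],[0,0,0,0,0,0,-0.4]]'
python3 - <<'E'
from h import *
p,d=capture("wrist");cv2.imwrite("pics/w1.png",p[:,:,::-1])
p,d=capture("side");cv2.imwrite("pics/s1.png",cv2.resize(p[160:250,200:360],None,fx=4,fy=4,interpolation=2)[:,:,::-1])
print(to([.4087,-.2059,.058]))
a=cv2.imread("pics/w1.png");b=cv2.imread("pics/s1.png")
h=cv2.resize(a,(480,360));b=cv2.resize(b,(480,270));h=h[:300]
cv2.imwrite("pics/c1.png",np.vstack([h,b]))
E
```

```text
clock: 2.77
tcp_pos: [0.3831, -0.2028, 0.0544]
orientation: [-0.044, 0.999, 0.001, -0.003]
ft_force: [-0.8, 0.9, -0.5]
grip_width: 0.299
finger_force: 0.0
clock: 3.43
tcp_pos: [0.4043, -0.2019, 0.0576]
orientation: [-0.044, 0.999, -0.0, 0.0]
ft_force: [-0.2, -0.5, -0.3]
grip_width: 0.297
finger_force: 0.0
[-0.42073026 -0.43599398 -0.04497949]
```

View pics/c1.png

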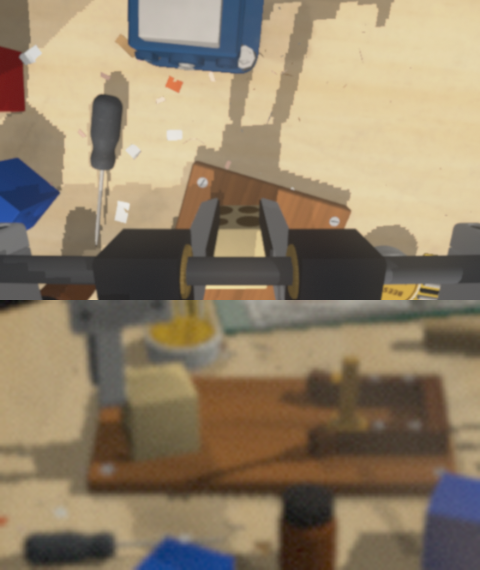

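The wrist view shows both fingertips just behind the cup face, centred on the cups at about (240,215). The side view shows the fingertips at the block's top rear edge near (115,390).

```bash
python3 -m pendant '[[0,-0.4,0,0,0,0,-0.4],[-0.2,0,0,0,0,0,-0.4],[-0.15,0,0,0,0,0,-0.4],[-0.15,0,0,0,0,0,-0.4],[-0.15,0,-0.1,0,0,0,-0.4],[-0.28,0,-0.26,0,0,0,-0.4],[-0.28,0,-0.27,0,0,0,-0.4],[-0.28,0,-0.27,0,0,0,-0.4]]'
python3 - <<'E'
from h import *
p,d=capture("side");X=cloud(get_calibration("side"),d)
cv2.imwrite("pics/s2.png",cv2.resize(p[160:250,200:360],None,fx=4,fy=4,interpolation=2)[:,:,::-1])
E
```

```text
clock: 4.2
tcp_pos: [0.4191, -0.2047, 0.0665]
orientation: [-0.043, 0.999, 0.0, -0.0]
ft_force: [-1.5, -0.6, -0.5]
grip_width: 0.3
finger_force: 0.9
```

View pics/s2.png

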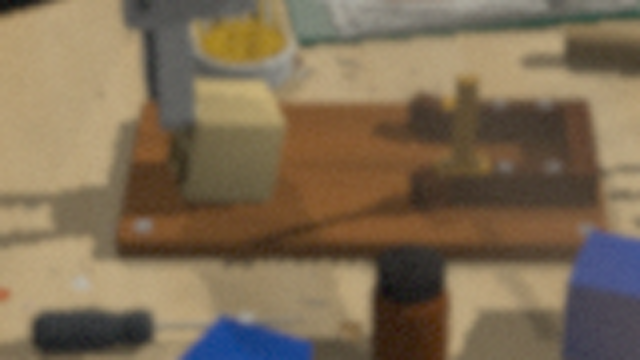

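The side view shows the block tipping about its far lower edge: its rear lower edge is raised near (180,190), at roughly 10 degrees. I'll carry on along the arc.

```bash
python3 -m pendant '[[-0.33,0,-0.22,0,0,0,-0.4],[-0.33,0,-0.22,0,0,0,-0.4],[-0.33,0,-0.21,0,0,0,-0.4],[-0.36,0,-0.16,0,0,0,-0.4],[-0.36,0,-0.15,0,0,0,-0.4],[-0.36,0,-0.14,0,0,0,-0.4],[-0.38,0,-0.1,0,0,0,-0.4],[-0.38,0,-0.09,0,0,0,-0.4]]'
python3 -m pendant '[[-0.38,0,-0.08,0,0,0,-0.4],[-0.39,0,-0.04,0,0,0,-0.4],[-0.39,0,-0.03,0,0,0,-0.4],[-0.39,0,0,0,0,0,-0.4],[-0.35,0,0,0,0,0,-0.4],[-0.3,0,0,0,0,0,-0.4],[0,0,0,0,0,0,-0.4],[0,0,0,0,0,0,-0.4]]'
python3 - <<'E'
from h import *
p,d=capture("side");X=cloud(get_calibration("side"),d)
cv2.imwrite("pics/s3.png",cv2.resize(p[160:250,200:360],None,fx=4,fy=4,interpolation=2)[:,:,::-1])
E
```

```text
clock: 4.92
tcp_pos: [0.4481, -0.2021, 0.0795]
orientation: [-0.044, 0.999, -0.0, 0.0]
ft_force: [-0.3, 0.6, 0.1]
grip_width: 0.301
finger_force: 0.1
clock: 5.58
tcp_pos: [0.4695, -0.2002, 0.0808]
orientation: [-0.044, 0.999, -0.0, -0.0]
ft_force: [-0.4, 0.5, -0.1]
grip_width: 0.3
finger_force: 0.0
```

View pics/s3.png

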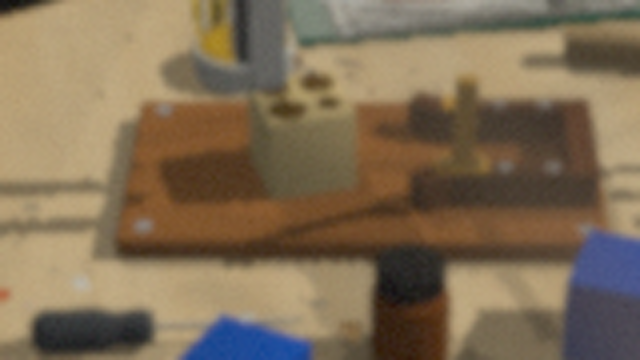

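The block now stands with cups up, its top near (305,100). I'll back off and measure it.

```bash
python3 -m pendant '[[0,0,-2,0,0,0,-0.4],[1.5,0,-2,0,0,0,-0.4],[3,0,-1,0,0,0,-0.4],[3,0,0,0,0,0,-0.4],[2,0,0,0,0,0,-0.4],[0,0,0,0,0,0,-0.4],[0,0,0,0,0,0,-0.4],[0,0,0,0,0,0,-0.4]]'
cat >> h.py <<'E'
def block(g,names=("scene","side")):
    out=[]
    for n in names:
        p,d=capture(n);c=get_calibration(n);X=cloud(c,d)
        m=(abs(X[...,2]-.064)<.006)&(np.hypot(X[...,0]-g[0],X[...,1]-g[1])<.05)
        m=cv2.morphologyEx(m.astype(np.uint8),cv2.MORPH_OPEN,np.ones((3,3)))
        ct=max(cv2.findContours(m,0,2)[0],key=cv2.contourArea)
        T=onplane(c,ct.reshape(-1,2),.064)
        r=cv2.minAreaRect(T[:,:2].astype(np.float32)*1000);a=r[2];a=a-90 if a>45 else a
        print(n,m.sum(),np.round(r[0],1),np.round(r[1],1),'yaw',round(a,1),'board',w2b(np.array(r[0])/1000).round(4),'relyaw',round((a-np.degrees(YB)+45)%90-45,1),'z',X[m>0][:,2].mean().round(4));out.append((r[0][0]/1000,r[0][1]/1000,a))
        cv2.imwrite(f"pics/{n}_l.png",p[:,:,::-1])
    return np.mean(out,0)
E
python3 -c "
from h import *
print(block((.491,-.199)),get_state()['tcp_pos'])"
```

```text
clock: 6.3
tcp_pos: [0.3755, -0.2084, 0.1311]
orientation: [-0.044, 0.999, -0.0, 0.0]
ft_force: [0.8, 0.8, 0.6]
grip_width: 0.298
finger_force: 0.0
scene 552 [ 492.6 -195.3] [53.6 56.8] yaw 4.9 board [-0.0337 -0.0067] relyaw 17.2 z 0.0644
side 311 [ 493.7 -201.1] [51.8 59.6] yaw 3.6 board [-0.0314 -0.0121] relyaw 16.0 z 0.0648
[ 0.49318156 -0.19822498  4.2526803 ] [ 0.37552754 -0.20846657  0.1308744 ]
```

```bash
python3 -m pendant '[[0,0,0,0,0,0.1,-0.4],[0,0,0,0,0,0.1,-0.4],[0,0,0,0,0,0.1,-0.4],[0,0,0,0,0,0,-0.4],[0,0,0,0,0,0,-0.4],[0,0,0,0,0,0,-0.4],[0,0,0,0,0,0,-0.4],[0,0,0,0,0,0,-0.4]]'
python3 -c "
from h import *
print(yaw()-YB,w2b(get_state()['tcp_pos']),to([*b2w(-.085,-.009),.03]))"
```

```text
clock: 7.07
tcp_pos: [0.3749, -0.2085, 0.1309]
orientation: [0.105, 0.994, -0.0, -0.0]
ft_force: [-0.3, 0.7, -0.1]
grip_width: 0.296
finger_force: 0.0
0.004288447923809335 [-0.14589643 -0.04477103] [-6.10522014  3.55250662 10.08733692]
```

```bash
python3 -m pendant '[[-1.5,1.2,0,0,0,0,-0.4],[-1.5,1.2,1,0,0,0,-0.4],[-1.5,1.15,1.5,0,0,0,-0.4],[-1.6,0,2,0,0,0,-0.4],[0,0,2.2,0,0,0,-0.4],[0,0,2.2,0,0,0,-0.4],[0,0,1.2,0,0,0,-0.4],[0,0,0,0,0,0,-0.4]]'
python3 -m pendant '[[-0.3,0,0,0,0,0,-0.4],[-0.4,0,0,0,0,0,-0.4],[-0.4,0,0,0,0,0,-0.4],[-0.4,0,0,0,0,0,-0.4],[-0.4,0,0,0,0,0,-0.4],[-0.4,0,0,0,0,0,-0.4],[-0.4,0,0,0,0,0,-0.4],[-0.4,0,0,0,0,0,-0.4]]'
python3 -m pendant '[[-0.3,0,0,0,0,0,-0.4],[-0.3,0,0,0,0,0,-0.4],[-0.3,0,0,0,0,0,-0.4],[0,0,0,0,0,0,-0.4],[0,0,0,0,0,0,-0.4],[0,0,0,0,0,0,-0.4],[0,0,0,0,0,0,-0.4],[0,0,0,0,0,0,-0.4]]'
python3 -c "
from h import *
print(block((.505,-.199)),w2b(get_state()['tcp_pos']))"
```

```text
clock: 7.73
tcp_pos: [0.4409, -0.1862, 0.0279]
orientation: [0.106, 0.994, 0.0, -0.002]
ft_force: [-1.3, 0.2, -0.2]
grip_width: 0.301
finger_force: 0.0
clock: 8.4
tcp_pos: [0.4725, -0.1926, 0.0305]
orientation: [0.106, 0.994, 0.001, -0.0]
ft_force: [-6.1, 4.5, 3.4]
grip_width: 0.301
finger_force: 2.9
clock: 9.07
tcp_pos: [0.4814, -0.1952, 0.0301]
orientation: [0.106, 0.994, -0.0, 0.0]
ft_force: [-0.2, -0.5, 1.1]
grip_width: 0.3
finger_force: 0.1
scene 174 [ 484.3 -213.2] [34.3 26.4] yaw 12.6 board [-0.038 -0.026] relyaw 24.9 z 0.064
side 365 [ 504.4 -212.2] [60.  68.1] yaw -12.1 board [-0.0186 -0.0207] relyaw 0.2 z 0.0647
[ 0.49438007 -0.212728    0.2273097 ] [-0.04473934 -0.00901379]
```

```bash
python3 -m pendant '[[1,0,0,0,0,0,-0.4],[2,0,-2,0,0,0,-0.4],[3,0,-3,0,0,0,-0.4],[3,0,-3,0,0,0,-0.4],[3,0,-1,0,0,0,-0.4],[0,0,0,0,0,0,-0.4],[0,0,0,0,0,0,-0.4],[0,0,0,0,0,0,-0.4]]'
python3 -c "
from h import *
print(block((.512,-.205)),w2b(get_state()['tcp_pos']))"
```

```text
clock: 9.83
tcp_pos: [0.3652, -0.1697, 0.1188]
orientation: [0.106, 0.994, 0.0, 0.001]
ft_force: [0.2, 0.5, -0.1]
grip_width: 0.299
finger_force: 0.0
scene 533 [ 513.2 -207. ] [55.7 56.6] yaw -12.3 board [-0.0112 -0.0137] relyaw 0.1 z 0.0645
side 316 [ 514.2 -212.4] [55.9 49.1] yaw -11.8 board [-0.009  -0.0187] relyaw 0.5 z 0.065
[  0.51370016  -0.20968836 -12.0455246 ] [-0.16363538 -0.00932219]
```

```bash
python3 -m pendant '[[-2.5,-1,0,0,0,0,-1],[-2.5,-1,0,0,0,0,-1],[-2.5,-1,0,0,0,0,-1],[-2.5,-1,0,0,0,0,-1],[-2.5,-1,0,0,0,0,-1],[-2.7,-0.7,0,0,0,0,-1],[0,0,0,0,0,0,-1],[0,0,0,0,0,0,-1]]'
python3 -c "
from h import *
print(w2b(get_state()['tcp_pos']),to([*b2w(-.012,-.066),.03]))
c=get_calibration('side');X=cloud(c,np.load('pics/side0.npz')['d']);P=X[225:250,292:312].reshape(-1,3);P=P[P[:,2]>.03];print('jar',w2b(np.median(P,0)[:2]),P.max(0))"
```

```text
clock: 10.6
tcp_pos: [0.5016, -0.2586, 0.1171]
orientation: [0.106, 0.994, -0.001, -0.001]
ft_force: [-1.0, 1.2, 0.1]
grip_width: 0.001
finger_force: 0.0
[-0.01139861 -0.06658909] [0.03870472 0.07113299 8.71401622]
jar [ 0.02786737 -0.17548855] [ 0.53746889 -0.35473193  0.06381586]
```

```bash
python3 -m pendant '[[0,0,2,0,0,0,-1],[0,0,2,0,0,0,-1],[0,0,2,0,0,0,-1],[0,0,1.7,0,0,0,-1],[0,0,1,0,0,0,-1],[0,0,0,0,0,0,-1],[0,0.4,0,0,0,0,-1],[0,0.4,0,0,0,0,-1]]'
python3 -m pendant '[[0,0.3,0,0,0,0,-1],[0,0.3,0,0,0,0,-1],[0,0.3,0,0,0,0,-1],[0,0.3,0,0,0,0,-1],[0,0.3,0,0,0,0,-1],[0,0.3,0,0,0,0,-1],[0,0.2,0,0,0,0,-1],[0,0,0,0,0,0,-1]]'
python3 -c "
from h import *
print(w2b(get_state()['tcp_pos']))"
python3 -m pendant '[[0,-1,0,0,0,0,-1],[0,-1,-2,0,0,0,-1],[2,0,-3,0,0,0,-1],[3,0,-3,0,0,0,-0.4],[3.5,2,-1,0,0,0,-0.4],[3,2,0,0,0,0,-0.4],[0,0,0,0,0,0,-0.4],[0,0,0,0,0,0,-0.4]]'
python3 -c "
from h import *
print(block((.512,-.19)),w2b(get_state()['tcp_pos']))"
```

```text
clock: 11.27
tcp_pos: [0.5034, -0.25, 0.0326]
orientation: [0.106, 0.994, -0.0, 0.0]
ft_force: [1.1, -0.1, 1.2]
grip_width: 0.005
finger_force: 0.0
clock: 11.93
tcp_pos: [0.5079, -0.2308, 0.0328]
orientation: [0.106, 0.994, -0.001, 0.001]
ft_force: [0.4, -4.5, 1.3]
grip_width: 0.006
finger_force: 1.9
[-0.01123888 -0.03806478]
clock: 12.6
tcp_pos: [0.3993, -0.1857, 0.122]
orientation: [0.105, 0.994, 0.001, 0.001]
ft_force: [1.0, -0.5, 0.8]
grip_width: 0.289
finger_force: 0.0
scene 535 [ 516.9 -191.7] [55.4 55.7] yaw -12.3 board [-0.0108  0.002 ] relyaw 0.1 z 0.0643
side 299 [ 517.  -199.5] [57.  48.9] yaw -12.1 board [-0.009  -0.0056] relyaw 0.2 z 0.0649
[  0.51694034  -0.19562328 -12.19256973] [-0.12553712 -0.01850861]
```

```bash
python3 -m pendant '[[-1.5,0.9,0,0,0,0,-0.8],[-1.5,0.9,0,0,0,0,-0.8],[-1.5,0,2,0,0,0,-0.8],[-1.3,0,2,0,0,0,-0.8],[0,0,2,0,0,0,-0.8],[0,0,1.8,0,0,0,-0.8],[0,0,1,0,0,0,-0.8],[0,0,0,0,0,0,-0.8]]'
python3 -c "
from h import *
print(w2b(get_state()['tcp_pos']),to([*b2w(.056,-.001),.034]),yaw()-YB)"
```

```text
clock: 13.37
tcp_pos: [0.4593, -0.182, 0.0313]
orientation: [0.107, 0.994, -0.0, -0.002]
ft_force: [-1.3, 0.6, -0.3]
grip_width: 0.099
finger_force: 0.0
[-0.06914875 -0.00082098] [-12.51389878  -0.04143757  -0.30695738] 0.0018595209211219044
```

```bash
python3 -m pendant '[[-0.8,0,-0.2,0,0,0,-0.8],[-0.8,0,0,0,0,0,-0.8],[-0.5,0,0,0,0,0,-0.8],[-0.5,0,0,0,0,0,-0.8],[-0.5,0,0,0,0,0,-0.8],[-0.5,0,0,0,0,0,-0.8],[-0.5,0,0,0,0,0,-0.8],[-0.5,0,0,0,0,0,-0.8]]'
python3 -m pendant '[[-0.4,0,0,0,0,0,-0.8],[-0.4,0,0,0,0,0,-0.8],[-0.4,0,0,0,0,0,-0.8],[-0.4,0,0,0,0,0,-0.8],[-0.4,0,0,0,0,0,-0.8],[0,0,0,0,0,0,-0.8],[0,0,0,0,0,0,-0.8],[0,0,0,0,0,0,-0.8]]'
python3 - <<'E'
from h import *
print(w2b(get_state()['tcp_pos']))
a=capture("scene")[0][185:320,155:325];b=capture("side")[0][160:250,200:360]
a=cv2.resize(a,(480,380),interpolation=2);b=cv2.resize(b,(370,208),interpolation=2)
o=np.zeros((590,480,3),np.uint8);o[:380]=a;o[382:590,:370]=b;cv2.imwrite("pics/c4.png",o[:,:,::-1])
E
```

```text
clock: 14.03
tcp_pos: [0.5049, -0.191, 0.0358]
orientation: [0.106, 0.994, 0.0, -0.001]
ft_force: [-8.9, 2.0, 6.2]
grip_width: 0.106
finger_force: 4.4
clock: 14.7
tcp_pos: [0.5242, -0.1956, 0.0356]
orientation: [0.106, 0.994, -0.0, -0.001]
ft_force: [-5.8, -1.6, -0.6]
grip_width: 0.102
finger_force: 2.8
[-0.00284911 -0.00025836]
```

View pics/c4.png

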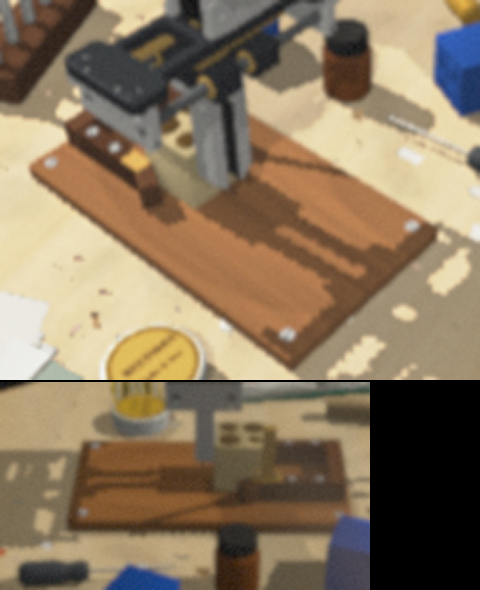

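Both views show the block entering the mouth of the stall, upright and square to it, with the keeper still standing at about (262,455) in the lower view. I'll carry on pushing.

```bash
python3 -m pendant '[[-0.4,0,0,0,0,0,-0.8],[-0.4,0,0,0,0,0,-0.8],[-0.4,0,0,0,0,0,-0.8],[-0.4,0,0,0,0,0,-0.8],[-0.4,0,0,0,0,0,-0.8],[-0.4,0,0,0,0,0,-0.8],[-0.4,0,0,0,0,0,-0.8],[-0.4,0,0,0,0,0,-0.8]]'
python3 -m pendant '[[-0.3,0,0,0,0,0,-0.8],[-0.3,0,0,0,0,0,-0.8],[-0.3,0,0,0,0,0,-0.8],[-0.3,0,0,0,0,0,-0.8],[-0.3,0,0,0,0,0,-0.8],[-0.3,0,0,0,0,0,-0.8],[-0.3,0,0,0,0,0,-0.8],[0,0,0,0,0,0,-0.8]]'
python3 -c "
from h import *
print(w2b(get_state()['tcp_pos']))"
```

```text
clock: 15.47
tcp_pos: [0.5553, -0.2027, 0.0355]
orientation: [0.106, 0.994, -0.0, -0.001]
ft_force: [-8.2, -2.6, -0.2]
grip_width: 0.1
finger_force: 3.2
clock: 16.13
tcp_pos: [0.5769, -0.2067, 0.0355]
orientation: [0.106, 0.994, -0.0, 0.0]
ft_force: [-2.3, 0.3, -1.5]
grip_width: 0.105
finger_force: 0.9
[0.05104865 0.00026373]
```

```bash
python3 -m pendant '[[-0.1,0,0,0,0,0,-0.8],[-0.1,0,0,0,0,0,-0.8],[-0.1,0,0,0,0,0,-0.8],[-0.1,0,0,0,0,0,-0.8],[-0.1,0,0,0,0,0,-0.8],[0,0,0,0,0,0,-0.8],[0,0,0,0,0,0,-0.8],[0,0,0,0,0,0,-0.8]]'
python3 -m pendant '[[-0.1,0,0,0,0,0,-0.8],[-0.1,0,0,0,0,0,-0.8],[-0.1,0,0,0,0,0,-0.8],[0,0,0,0,0,0,-0.8],[0,0,0,0,0,0,-0.8],[0,0,0,0,0,0,-0.8],[0,0,0,0,0,0,-0.8],[0,0,0,0,0,0,-0.8]]'
python3 -c "
from h import *
print(w2b(get_state()['tcp_pos']))"
```

```text
clock: 16.8
tcp_pos: [0.5812, -0.2075, 0.0355]
orientation: [0.106, 0.994, 0.0, -0.0]
ft_force: [-5.8, 0.1, 0.7]
grip_width: 0.101
finger_force: 2.4
clock: 17.47
tcp_pos: [0.5823, -0.2078, 0.0355]
orientation: [0.106, 0.994, 0.001, -0.002]
ft_force: [-20.0, 4.4, 15.8]
grip_width: 0.097
finger_force: 10.3
[0.05652269 0.00034111]
```

```bash
python3 -m pendant '[[0.2,0,0,0,0,0,-0.8],[0.5,0,0,0,0,0,-0.8],[1,0,0,0,0,0,-0.8],[2,0,-1,0,0,0,-1],[2,0,-3,0,0,0,-1],[0,0,-4,0,0,0,-1],[0,0,-4,0,0,0,-1],[0,0,0,0,0,0,-1]]'
python3 - <<'E'
from h import *
print(block(b2w(.089,0)))
print(w2b(get_state()['tcp_pos']),to([*b2w(.0545,-.095),.155]))
X=cloud(get_calibration("side"),np.load("pics/side0.npz")['d']).reshape(-1,3);X=X[(X[:,2]>.07)&(X[:,2]<.6)&(abs(X[:,0]-.6)<.15)&(X[:,1]<-.12)&(X[:,1]>-.45)]
B=(X[:,:2]-CB)@RB
for x in np.arange(-.08,.25,.03):
    k=(B[:,0]>x)&(B[:,0]<x+.03)
    if k.any():print(x.round(2),B[k].min(0).round(3),B[k].max(0).round(3),X[k,2].max().round(3))
E
```

```text
clock: 18.13
tcp_pos: [0.5314, -0.1974, 0.1624]
orientation: [0.106, 0.994, -0.0, 0.005]
ft_force: [1.1, -0.1, 0.4]
grip_width: 0.003
finger_force: 0.0
scene 474 [ 615.2 -213.7] [56.2 57.6] yaw -11.2 board [0.0899 0.0016] relyaw 1.1 z 0.0648
side 307 [ 616.3 -220.4] [57.1 49.2] yaw -12.2 board [ 0.0924 -0.0048] relyaw 0.1 z 0.0649
[  0.6157431   -0.21706271 -11.7231369 ]
[0.00264787 0.00061195] [-5.15152274 -9.5790965   0.21134694]
0.04 [ 0.052 -0.075] [ 0.064 -0.05 ] 0.116
0.22 [ 0.226 -0.145] [ 0.25  -0.105] 0.417
0.25 [ 0.25 -0.14] [ 0.257 -0.103] 0.417
```

```bash
python3 -m pendant '[[0,-3,0,0,0,0,-1],[0,-3,0,0,0,0,-1],[-1.5,-3,0,0,0,0,-1],[-2,-1,0,0,0,0,-1],[-1.8,0,2,0,0,0,-1],[0,0,2.5,0,0,0,-1],[0,0,2.2,0,0,0,-1],[0,0,0,0,0,0,-1]]'
python3 -c "
from h import *
print(w2b(get_state()['tcp_pos']))"
```

```text
clock: 18.9
tcp_pos: [0.557, -0.3037, 0.083]
orientation: [0.106, 0.994, 0.001, -0.003]
ft_force: [-0.3, 0.7, -0.5]
grip_width: 0.005
finger_force: 0.0
[ 0.05229504 -0.09877635]
```

```bash
python3 -m pendant '[[-0.2,0.5,0,0,0,0,-1],[0,0.5,0,0,0,0,-1],[0,0.5,0,0,0,0,-1],[0,0.5,0,0,0,0,-1],[0,0.4,0,0,0,0,-1],[0,0.4,0,0,0,0,-1],[0,0.4,0,0,0,0,-1],[0,0.4,0,0,0,0,-1]]'
python3 -m pendant '[[0,0.4,0,0,0,0,-1],[0,0.4,0,0,0,0,-1],[0,0.4,0,0,0,0,-1],[0,0.4,0,0,0,0,-1],[0,0.4,0,0,0,0,-1],[0,0.4,0,0,0,0,-1],[0,0.3,0,0,0,0,-1],[0,0,0,0,0,0,-1]]'
python3 -m pendant '[[0,0,-3,0,0,0,-1],[0,0,-3,0,0,0,-1],[2,0,-3,0,0,0,-1],[3,0,0,0,0,0,-1],[3,0,0,0,0,0,-1],[3,0,0,0,0,0,-1],[0,0,0,0,0,0,-1],[0,0,0,0,0,0,-1]]'
python3 - <<'E'
from h import *
print(w2b(get_state()['tcp_pos']));print(block(b2w(.089,0)))
a=cv2.imread("pics/scene_l.png")[185:320,155:325];b=cv2.imread("pics/side_l.png")[160:250,200:360]
o=np.zeros((590,480,3),np.uint8);o[:380]=cv2.resize(a,(480,380),interpolation=2);o[382:590,:370]=cv2.resize(b,(370,208),interpolation=2);cv2.imwrite("pics/c5.png",o)
E
```

```text
clock: 19.57
tcp_pos: [0.569, -0.2699, 0.0885]
orientation: [0.106, 0.994, -0.0, 0.0]
ft_force: [-0.1, 0.1, -0.2]
grip_width: 0.006
finger_force: 0.0
clock: 20.23
tcp_pos: [0.5748, -0.2431, 0.0882]
orientation: [0.106, 0.994, 0.0, -0.0]
ft_force: [1.1, -0.1, 0.5]
grip_width: 0.006
finger_force: 0.0
clock: 20.9
tcp_pos: [0.4664, -0.2205, 0.1788]
orientation: [0.106, 0.994, 0.0, 0.001]
ft_force: [1.0, 0.3, 1.7]
grip_width: 0.005
finger_force: 0.0
[-0.05395491 -0.03690832]
scene 463 [ 615.  -213.4] [56.  57.8] yaw -12.3 board [0.0897 0.0018] relyaw 0.1 z 0.0649
side 309 [ 615.7 -220.3] [56.8 50.6] yaw -11.9 board [ 0.0919 -0.0048] relyaw 0.5 z 0.0647
[  0.61537891  -0.21686921 -12.09170914]
```

View pics/c5.png

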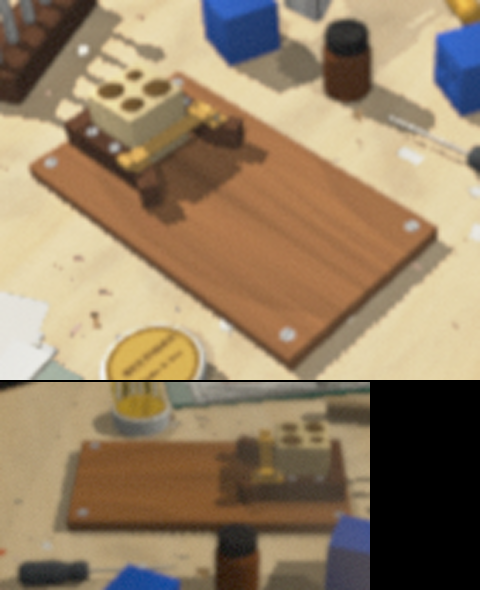

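The scene view shows the keeper lying across the mouth from (230,125) to (125,160), with the block home and cups up. I'll check that it lies level, then hand in.

Run:
```python
from h import *
p,d=capture("scene");X=cloud(get_calibration("scene"),d).reshape(-1,3);B=(X[:,:2]-CB)@RB
k=(abs(B[:,0]-.056)<.004)&(abs(B[:,1])<.045)&(X[:,2]>.03)&(X[:,2]<.12)
s=np.polyfit(B[k,1],X[k,2],1);print(k.sum(),s,X[k,2].min(),X[k,2].max())
if abs(s[0])<.06: print(job_done())
```

```text
129 [-0.00922943  0.04205519] 0.03003265416370422 0.04674894925455594
the job is handed in; nothing more can be done
None
```

The job is handed in: the block stands cups up and fully home in the stall, the keeper lies flat across the mouth, and I made no contact with the tin, jar or scriber.

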